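# Open the forge air valve by one turn

## Task

Give the forge more air: push the green hand wheel of the air valve round by its upright wooden handle, counter-clockwise seen from above, through exactly one full turn, so that the handle comes back to the red mark where it started, and do not run on past it. Push the handle with your fingertips or the outside of your fingers: do not pinch or grip it, and do not push or grip the wheel's rim or spokes. Leave all the loose tools and containers where they lie, then move clear of everything.

Things in the scene. Friction and masses are not known exactly. Their poses are not given: they have to be found in the camera images.
- wheel (a joint): turn of the hand wheel about its vertical axis, rad: 0 at the start (handle at the red mark, valve shut against its stop), grows counter-clockwise seen from above; one full turn is 6.283. It can be turned on to two turns, so no stop marks the end of the first. Stiff (about 0.2 N m, 2.5 N at the handle): it stays where it is left and hardly coasts.
- axis (a point): point on the wheel's vertical axis, level with the top of the rim, 153 mm above the table. The wheel is green, five-spoked, rim centre-line radius 80 mm, rim bar 16 mm thick (its middle 145 mm above the table), hub 40 mm across, and the nut on it reaches 161 mm above the table. The valve is fixed; its place differs each time, and it may be turned any way about this axis.
- handle (a point): middle of the upright wooden handle on the wheel's rim, at the end of one spoke, 80 mm from the wheel's axis, turning with the wheel. The handle is a plain upright grip about 28 mm in diameter that does not spin; it stands from the top of the rim (153 mm above the table) to 211 mm, and this point is 182 mm above the table.
- mark (a point): top of the small red block (30 x 20 mm) on a fixed bracket just outside the rim, 124 mm from the wheel's axis, 138 mm above the table (below the top of the rim); it shows the direction from the axis in which the handle stands at the start and must stand at the end
- rim: rim, spokes and hub of the wheel (everything that turns but the handle); origin on the axis, 145 mm above the table
- handle_lead: the quarter of the handle's outside that goes ahead in counter-clockwise turning (for the rules; origin on the wheel's axis)
- handle_trail: the quarter of the handle's outside that is behind in counter-clockwise turning, the one to push (origin on the wheel's axis)
- handle_inner: the quarter of the handle's outside that faces the wheel's axis (origin on the wheel's axis)
- handle_outer: the quarter of the handle's outside that faces away from the wheel's axis (origin on the wheel's axis)
- set_block: bystander: bright steel block 50 x 50 x 40 mm, loose beside the valve; origin under its centre
- chisel: bystander: steel chisel lying flat, 130 mm long, 24 mm wide, 22 mm high, loose beside the valve; origin under its middle
- tin: bystander: closed copper-coloured can, 68 mm in diameter, 75 mm high, loose beside the valve; origin under its centre
- hammer: bystander: hammer with a 300 mm wooden handle, lying at the left; origin under it
- brush: bystander: wooden hand brush 220 mm long, lying at the right; origin under it
- bowl: bystander: open brass bowl 100 mm across, 45 mm high, at the right; origin under its centre
- oiler: bystander: grey bottle with a red cap, 56 mm in diameter, 120 mm high, at the left; origin under its centre

How it is judged:
By the outcome, as a careful person would: the job done as asked, in the order asked, and still so for the second after the job is handed in, with the robot touching nothing.
It also fails if it takes over 59 s, if anything falls off the work surface, if the arm or the gripper's body presses on something with over 40 N, if the wrist force passes 120 N, or if a joint passes its speed limit or range.

## Robot

A 7-joint arm with a two-finger parallel gripper is mounted at the origin on the work surface. World frame = base frame: x ahead of the robot, y to its left, z up, the work surface at z = 0. Lengths are in m, angles in rad, forces in N, time in s.
With the tool pointing down it reaches from about 0.4 to 0.85 m from the base axis. Payload 6.9 kg.
Tool frame: the origin (TCP) lies between the finger pads; the fingertips stand ahead of it and the grasp point (between the pads) lies 8 mm behind it (manip.tcp_to_tips is the z of the fingertips in the tool frame, in m); z points along the fingers, y is the direction in which the jaws open and shut (so a half turn about z gives the same grasp; the last joint's range is limited). The gripper opens to 85 mm and grips with 20 to 120 N. Pads are 22 mm wide; open, the fingers measure 114 mm over their backs; the gripper's body (76 mm by 85 mm) begins 54 mm behind the grasp point. The pads swing forward as they close: fully open they stand 13 mm farther back than shut.
Start: joints at [-1.093, 0.507, -0.238, 1.5, 0.126, 1.149, -0.155], TCP at [0.228, 0.582, 0.242] pointing down, gripper open.
Joint ranges: [-3.08, 3.08], [-0.24, 2.05], [-1.43, 1.35], [0, 2.5], [-1.52, 4.66], [0.17, 1.96], [-2.89, 2.89]. Speed limits (rad/s): [2.39, 2.39, 3.14, 3.14, 3.14, 3.14, 3.14].

## Interface

Orientations are given as a unit quaternion [w, x, y, z].
In Python, from station import manip gives the robot as it stands.
- The arm moves only by the tool send_rows, never from a script. Its argument "plan" is a list of rows, each an object of numbers: "grip": the opening, from -1 (shut) to 1 (fully open), so that 0 is half open; "x", "y", "z": the shift along the tool's x, y, z each as a share of 200 mm, from -1 to 1; "twist": the turn about the tool's z as a share of 45 degrees, from -1 to 1. A call has 1 to 10 rows; each row is the pose to reach, as a shift and turn from the pose commanded when the call began, along the tool's axes at that moment; what a row does not reach only later rows make up. A row lasts 1/8 s, in which the tool goes at most 62.5 mm and 10.7 degrees, less where a joint would pass 70% of its speed; a pose out of reach is approached as far as the arm can. A call with a number of a shift or a turn outside -1 to 1 is refused whole. A call with a gripper value outside its range is refused whole. The fingers move at their own pace and stop on an object; "newtons" is the grip in N (left out, the last holds). Time passes only in rows, so rows that repeat a pose let the fingers close. It gives the time, the measured TCP pose, the force and the opening at its end, in the units of the state.
- manip.get_obs(): the state, without advancing time (a new reading comes with each control period).
- manip.camera(name): name is "scene" or "top" or "wrist"; returns (picture, depth): 400x640x3 uint8, red, green, blue; 400x640 float32, m along the optical axis (not along the pixel's ray), 0 where there is no reading.
- manip.calibration(name): a dict with "mtx" (3x3 intrinsics, pixels), "world_to_cam" (4x4, takes a point from world to camera coordinates). Camera axes: x right, y down, z forward; pixel columns grow to the right and rows downward; lengths in m; the calibration is good to about 2 mm. The wrist camera is an equidistant fisheye: a pixel r from the principal point sees the ray r / f radians off the axis. A picture is of the moment at which its call begins: read the wrist's pose just before it. calibration takes no time and is no camera call; for the wrist camera it gives the pose at the moment of the call.
- manip.sign_off(): hands the job in, once; it reports no verdict.
The state is a dict: "t": time; "q": joint angles; "joint_velocities": joint speeds; "tau": joint torques, N m; "eef_pos": TCP position; "eef_rot": TCP orientation; "contact_force": force on the tool from outside, world axes, zero at the start; "moment": the same for the moment, N m; "gripper_width": opening from 0.0 (shut) to 1.0 (fully open).
Only numpy, scipy, OpenCV 4.12 (cv2) and the standard library are available. Lean on these libraries where they do the work, as an engineer would, in place of code of your own. Each camera call takes 0.05 s, during which the arm holds its last target.

## Working session

There is one attempt and no reset: what is moved stays moved. The work goes in short steps, Python scripts to look and compute and a tool call to move; the robot and the scene stay as the last step left them, time stands still between calls to the robot, and variables do not carry over. Pictures are saved under pics/ and viewed, and the job is handed in when it is done.

Besides the shell and the picture viewer there is one more tool, called after "Call:" as a command line: name --argument value ..., lists and objects as JSON in quotes. send_rows: Moves the arm, as the interface text tells. Shift numbers are shares of 200 mm and turn numbers shares of 45 degrees, none past 1 either way. Its arguments: {"type":"object","properties":{"plan":{"type":"array"},"newtons":{"type":"number"}},"required":["plan"]}

```bash
ls; mkdir -p pics; python3 - <<'E'
from station import manip
import cv2,numpy as np
o=manip.get_obs();print(o)
print(manip.tcp_to_tips)
for n in("top","scene"):
    c=manip.calibration(n);print(n,c)
    p,d=manip.camera(n)
    cv2.imwrite(f"pics/{n}0.png",p[:,:,::-1]);np.save(f"pics/{n}0d.npy",d)
E
```

```text
pics
{'t': 0.0, 'q': array([-1.09249336,  0.50832653, -0.23753249,  1.50116622,  0.12571058,
        1.1488758 , -0.15480922]), 'joint_velocities': array([-0.00031621, -0.00047956,  0.0009474 ,  0.00089755,  0.00088344,
        0.00171029,  0.00064569]), 'tau': array([ 6.49934682e-04, -6.20589209e+01, -2.18645163e+00, -2.49655241e+01,
        1.27505921e-02,  1.16905119e-02, -3.14848614e-05]), 'eef_pos': array([0.22753379, 0.58158325, 0.24142542]), 'eef_rot': array([-1.45465869e-04,  1.85312556e-01,  9.82679226e-01, -8.80375424e-04]), 'contact_force': array([ 0.02204284,  0.34655063, -0.35393147]), 'moment': array([-0.03919442, -0.02259107,  0.02785933]), 'gripper_width': 1.001353098352736}
0.011
top {'mtx': array([[439.51427385,   0.        , 320.04363318],
       [  0.        , 439.51427385, 203.1288919 ],
       [  0.        ,   0.        ,   1.        ]]), 'world_to_cam': array([[-0.01896032, -0.99961202, -0.02040363,  0.05890736],
       [-0.99345377,  0.02113497, -0.11226272,  0.58707229],
       [ 0.1126504 ,  0.01814153, -0.99346906,  1.42384297],
       [ 0.        ,  0.        ,  0.        ,  1.        ]])}
scene {'mtx': array([[367.06928579,   0.        , 311.39488993],
       [  0.        , 367.06928579, 199.76250735],
       [  0.        ,   0.        ,   1.        ]]), 'world_to_cam': array([[-0.59762826,  0.8016808 ,  0.01218024,  0.29992667],
       [ 0.6502715 ,  0.49353235, -0.57755761, -0.30498431],
       [-0.46902819, -0.33724429, -0.81625906,  1.54821735],
       [ 0.        ,  0.        ,  0.        ,  1.        ]])}
```

View pics/top0.png

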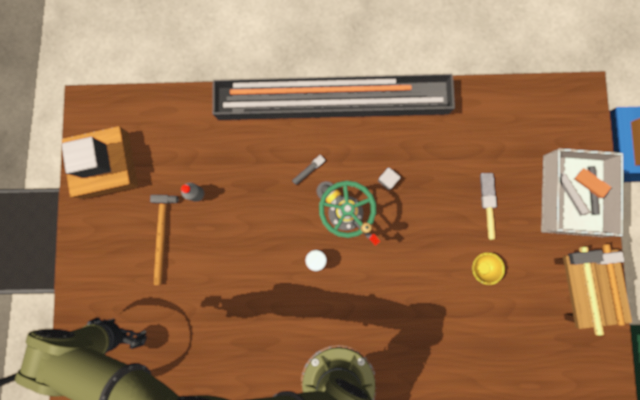

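View pics/scene0.png

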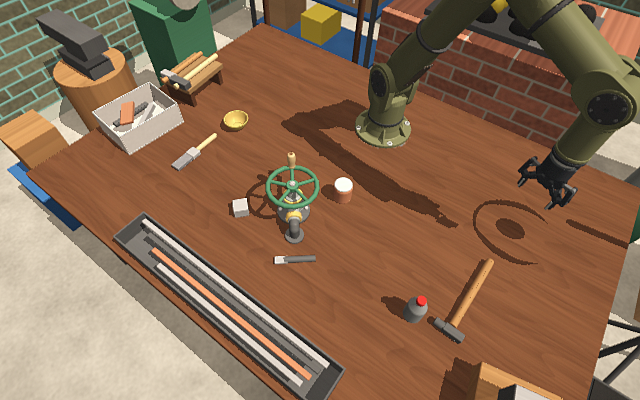

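The top view shows the wheel around (347,209), the handle near (367,229), the red mark at (375,239), the tin at (316,260), the block at (390,178) and the chisel at (310,170). The scene view agrees: handle at (291,160), wheel at (292,187). Next I measure these positions.

```bash
cat > h.py <<'E'
import numpy as np,cv2
def onplane(c,uv,z):
    K=c["mtx"];T=c["world_to_cam"];R=T[:3,:3];t=T[:3,3]
    uv=np.atleast_2d(uv).astype(float)
    d=np.c_[(uv[:,0]-K[0,2])/K[0,0],(uv[:,1]-K[1,2])/K[1,1],np.ones(len(uv))]@R
    o=-R.T@t
    return o+d*((z-o[2])/d[:,2])[:,None]
def proj(c,P):
    P=np.atleast_2d(P);X=P@c["world_to_cam"][:3,:3].T+c["world_to_cam"][:3,3]
    return (X@c["mtx"].T)[:,:2]/X[:,2:]
E
python3 - <<'E'
from station import manip
from h import *
def circ(P):
    A=np.c_[2*P[:,:2],np.ones(len(P))];s=np.linalg.lstsq(A,(P[:,:2]**2).sum(1),rcond=None)[0]
    return s[:2],np.sqrt(s[2]+s[0]**2+s[1]**2)
for n,x0,x1,y0,y1 in(("top",300,400,160,260),("scene",240,345,140,240)):
    c=manip.calibration(n);im=cv2.imread(f"pics/{n}0.png");d=np.load(f"pics/{n}0d.npy")
    hsv=cv2.cvtColor(im,cv2.COLOR_BGR2HSV)
    m=cv2.inRange(hsv,(55,80,40),(95,255,255));w=np.zeros_like(m);w[y0:y1,x0:x1]=m[y0:y1,x0:x1]
    # outer contour of rim
    cs,_=cv2.findContours(w,cv2.RETR_EXTERNAL,cv2.CHAIN_APPROX_NONE);k=max(cs,key=cv2.contourArea)
    h=cv2.convexHull(k).reshape(-1,2)
    P=onplane(c,h,.145);ctr,r=circ(P);print(n,"outer hull",ctr,r,len(h))
    ys,xs=np.nonzero(w);P=onplane(c,np.c_[xs,ys],.149);
    for i in range(6):
        rr=np.hypot(*(P[:,:2]-ctr).T);s=(rr>.068)&(rr<.095);ctr,r=circ(P[s])
    print(n,"ring",ctr,r,s.sum())
    red=cv2.inRange(hsv,(0,170,120),(6,255,255))|cv2.inRange(hsv,(174,170,120),(180,255,255))
    w=np.zeros_like(red);w[y0:y1,x0:x1]=red[y0:y1,x0:x1];ys,xs=np.nonzero(w)
    if len(xs):
        mk=onplane(c,[[xs.mean(),ys.mean()]],.136)[0];print("mark",xs.mean(),ys.mean(),len(xs),mk,np.hypot(*(mk[:2]-ctr)),np.degrees(np.arctan2(*(mk[:2]-ctr)[::-1])))
    big=cv2.resize(im[y0:y1,x0:x1],None,fx=5,fy=5,interpolation=cv2.INTER_CUBIC);cv2.imwrite(f"pics/{n}_crop.png",big)
E
```

```text
top outer hull [ 0.55736479 -0.03738826] 0.0852654015151749 31
top ring [ 0.55654092 -0.03674988] 0.07895909130984982 623
mark 374.0 239.01333333333332 75 [ 0.4630572  -0.11704508  0.136     ] 0.12323363000712012 -139.34000207082892
scene outer hull [ 0.55777458 -0.03863608] 0.08658838184914686 23
scene ring [ 0.56018878 -0.03634446] 0.0788696652780655 576
```

View pics/top_crop.png

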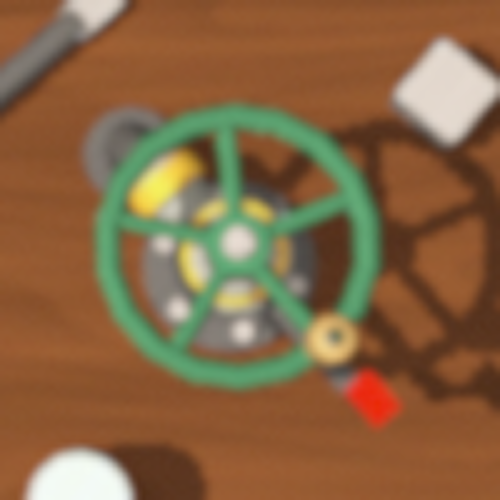

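View pics/scene_crop.png

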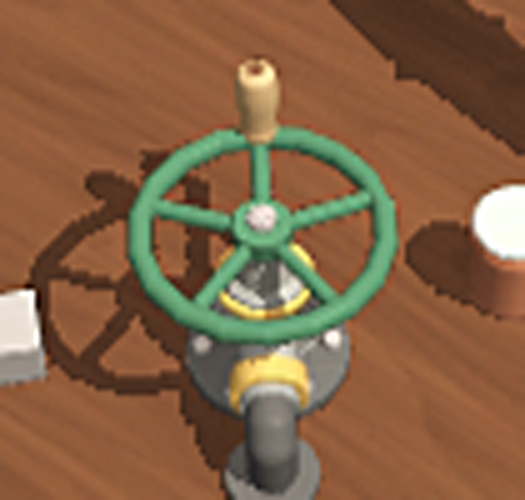

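```bash
python3 - <<'E'
from station import manip
from h import *
ct=manip.calibration("top");cs=manip.calibration("scene")
def tri(a,b):
    Ms=[];
    for c,uv in((ct,a),(cs,b)):
        Ms.append(c["mtx"]@c["world_to_cam"][:3])
    X=cv2.triangulatePoints(Ms[0],Ms[1],np.array(a,float).reshape(2,1),np.array(b,float).reshape(2,1));return (X[:3]/X[3]).ravel()
print("nut",tri((300+238/5,160+241/5),(240+261/5,140+214/5)))
print("handle top",tri((300+334/5,160+333/5),(240+257/5,140+64/5)), onplane(ct,[300+334/5,160+333/5],.211))
print("nut plane",onplane(ct,[300+238/5,160+241/5],.161),onplane(cs,[240+261/5,140+214/5],.161))
print("mark top/scene",onplane(ct,[300+373/5,160+397/5],.138))
c=np.array([.5575,-.037]);
for a in(-139.3,):
    e=np.array([np.cos(np.radians(a)),np.sin(np.radians(a))]);print("handle",c+.08*e,"mark",c+.124*e)
E
```

```text
nut [ 0.55661686 -0.03805811  0.15971786]
handle top [ 0.49624782 -0.08870448  0.21438409] [[ 0.49699507 -0.08980962  0.211     ]]
nut plane [[ 0.55653832 -0.03807479  0.161     ]] [[ 0.5573121  -0.03729499  0.161     ]]
mark top/scene [[ 0.46179136 -0.11862223  0.138     ]]
handle [ 0.49684925 -0.08916787] mark [ 0.46349134 -0.1178602 ]
```

Call:
send_rows --plan '[{"x": -0.2,"y": -0.2,"z": -0.2,"twist": 0.2,"grip": -1},{"x": -0.4,"y": -0.4,"z": -0.2,"twist": 0.4,"grip": -1},{"x": -0.6,"y": -0.6,"z": -0.2,"twist": 0.6,"grip": -1},{"x": -0.8,"y": -0.8,"z": -0.2,"twist": 0.8,"grip": -1},{"x": -1,"y": -1,"z": -0.2,"twist": 1,"grip": -1},{"x": -1,"y": -1,"z": -0.2,"twist": 1,"grip": -1},{"x": -1,"y": -1,"z": -0.2,"twist": 1,"grip": -1}]' --newtons 30

```text
t: 0.98
eef_pos: [0.3408, 0.3234, 0.2823]
eef_rot: [-0.0, 0.547, 0.837, 0.0]
contact_force: [-0.5, 0.8, 0.4]
gripper_width: -0.001
```

```bash
cat > need.py <<'E'
import sys,numpy as np
from scipy.spatial.transform import Rotation as R
from station import manip
o=manip.get_obs();q=o["eef_rot"];M=R.from_quat([q[1],q[2],q[3],q[0]]).as_matrix()
p=o["eef_pos"];yaw=np.degrees(np.arctan2(M[1,0],M[0,0]))
print("t",round(o["t"],2),"p",p.round(4),"yaw",yaw.round(1),"tilt",M[:,2].round(3),"q",o["q"].round(2),"F",o["contact_force"].round(1),"g",round(o["gripper_width"],2))
C=np.array([.557,-.0375]);v=p[:2]-C;print("radius",np.hypot(*v).round(4),"ang",np.degrees(np.arctan2(v[1],v[0])).round(1))
if len(sys.argv)>4:
    d=np.array([float(a) for a in sys.argv[1:4]])-p
    s=M.T@d/.2; ty=float(sys.argv[4]); dy=(ty-yaw+180)%360-180
    print("shift shares",s.round(3),"twist share",(-dy/45).round(3))
E
python3 need.py .4703 -.0594 .27 -49.3
```

```text
t 0.97 p [0.3408 0.3234 0.2823] yaw 113.7 tilt [-0.  0. -1.] q [-0.81  0.23 -0.01  1.82  0.    1.09 -0.4 ] F [-0.5  0.8  0.4] g -0.0
radius 0.4207 ang 120.9
shift shares [-2.013 -0.176  0.06 ] twist share 3.622
```

Call:
send_rows --plan '[{"x": -0.25,"y": -0.03,"z": 0,"twist": 0.2,"grip": -1},{"x": -0.5,"y": -0.05,"z": 0,"twist": 0.4,"grip": -1},{"x": -0.75,"y": -0.07,"z": 0,"twist": 0.6,"grip": -1},{"x": -1,"y": -0.1,"z": 0,"twist": 0.8,"grip": -1},{"x": -1,"y": -0.1,"z": 0,"twist": 1,"grip": -1}]'

```text
t: 1.6
eef_pos: [0.4038, 0.1295, 0.2823]
eef_rot: [0.001, 0.828, 0.56, -0.0]
contact_force: [-0.4, 1.2, -0.5]
gripper_width: -0.003
```

```bash
python3 need.py .4703 -.0594 .27 -49.3
```

```text
t 1.6 p [0.4038 0.1295 0.2823] yaw 68.2 tilt [ 0.    -0.001 -1.   ] q [-0.58  0.16  0.25  1.92 -0.04  1.07 -0.69] F [-0.4  1.2 -0.5] g -0.0
radius 0.2266 ang 132.5
shift shares [-0.753  0.66   0.062] twist share 2.611
```

Call:
send_rows --plan '[{"x": -0.15,"y": 0.13,"z": 0,"twist": 0.2},{"x": -0.3,"y": 0.26,"z": 0,"twist": 0.4},{"x": -0.45,"y": 0.4,"z": 0,"twist": 0.6},{"x": -0.6,"y": 0.53,"z": 0,"twist": 0.8},{"x": -0.75,"y": 0.66,"z": 0,"twist": 1}]'

```text
schema error: expected keys grip, x, y, z, twist
```

Call:
send_rows --plan '[{"x": 0,"y": 0,"z": 0,"twist": 0.2},{"x": 0,"y": 0,"z": 0,"twist": 0.4},{"x": 0,"y": 0,"z": 0,"twist": 0.6},{"x": 0,"y": 0,"z": 0,"twist": 0.8},{"x": 0,"y": 0,"z": 0,"twist": 1}]'

```text
schema error: expected keys grip, x, y, z, twist
```

```bash
python3 need.py .4703 -.0594 .27 -49.3
```

```text
t 1.6 p [0.4038 0.1295 0.2823] yaw 68.2 tilt [ 0.    -0.001 -1.   ] q [-0.58  0.16  0.25  1.92 -0.04  1.07 -0.69] F [-0.4  1.2 -0.5] g -0.0
radius 0.2266 ang 132.5
shift shares [-0.753  0.66   0.062] twist share 2.611
```

The grip key is needed in every row, so neither call moved the arm. I'll resend both.

Call:
send_rows --plan '[{"x": -0.15,"y": 0.13,"z": 0,"twist": 0.2,"grip": -1},{"x": -0.3,"y": 0.26,"z": 0,"twist": 0.4,"grip": -1},{"x": -0.45,"y": 0.4,"z": 0,"twist": 0.6,"grip": -1},{"x": -0.6,"y": 0.53,"z": 0,"twist": 0.8,"grip": -1},{"x": -0.75,"y": 0.66,"z": 0,"twist": 1,"grip": -1}]'

```text
t: 2.22
eef_pos: [0.4723, -0.0554, 0.282]
eef_rot: [-0.0, 0.979, 0.204, -0.0]
contact_force: [1.0, 0.9, -0.0]
gripper_width: -0.0
```

Call:
send_rows --plan '[{"x": 0,"y": 0,"z": 0,"twist": 0.2,"grip": -1},{"x": 0,"y": 0,"z": 0,"twist": 0.4,"grip": -1},{"x": 0,"y": 0,"z": 0,"twist": 0.6,"grip": -1},{"x": 0,"y": 0,"z": 0,"twist": 0.8,"grip": -1},{"x": 0,"y": 0,"z": 0,"twist": 1,"grip": -1}]'

```text
t: 2.85
eef_pos: [0.4719, -0.0542, 0.2819]
eef_rot: [0.0, 0.983, -0.186, -0.0]
contact_force: [0.3, -0.7, -0.6]
gripper_width: 0.001
```

```bash
python3 need.py .4703 -.0594 .27 -49.3
```

```text
t 2.85 p [ 0.4719 -0.0542  0.2819] yaw -21.4 tilt [-0.001  0.    -1.   ] q [-0.44  0.29  0.67  1.82 -0.2   1.11 -1.65] F [ 0.3 -0.7 -0.6] g 0.0
radius 0.0867 ang -168.9
shift shares [0.002 0.027 0.059] twist share 0.62
```

Call:
send_rows --plan '[{"x": 0,"y": 0.01,"z": 0,"twist": 0.2,"grip": -1},{"x": 0,"y": 0.027,"z": 0,"twist": 0.4,"grip": -1},{"x": 0,"y": 0.027,"z": 0.06,"twist": 0.62,"grip": -1},{"x": 0,"y": 0.027,"z": 0.2,"twist": 0.62,"grip": -1},{"x": 0,"y": 0.027,"z": 0.34,"twist": 0.62,"grip": -1},{"x": 0,"y": 0.027,"z": 0.46,"twist": 0.62,"grip": -1},{"x": 0,"y": 0.027,"z": 0.46,"twist": 0.62,"grip": -1}]'

```text
t: 3.72
eef_pos: [0.4688, -0.0594, 0.1887]
eef_rot: [0.001, 0.91, -0.415, -0.002]
contact_force: [0.1, -1.1, 0.0]
gripper_width: 0.004
```

```bash
python3 need.py .4703 -.0594 .19 -49.3; python3 - <<'E'
from station import manip
from h import *
for n,x0,x1,y0,y1 in(("top",300,400,160,260),("scene",220,365,100,220)):
    p,d=manip.camera(n);cv2.imwrite(f"pics/{n}1.png",cv2.resize(p[y0:y1,x0:x1,::-1],None,fx=5,fy=5,interpolation=cv2.INTER_CUBIC))
E
```

```text
t 3.73 p [ 0.4688 -0.0594  0.1887] yaw -49.1 tilt [-0.004  0.    -1.   ] q [-0.44  0.41  0.73  1.97 -0.35  0.89 -1.96] F [ 0.1 -1.1  0. ] g 0.0
radius 0.0908 ang -166.1
shift shares [ 0.005 -0.005 -0.006] twist share 0.005
```

View pics/scene1.png

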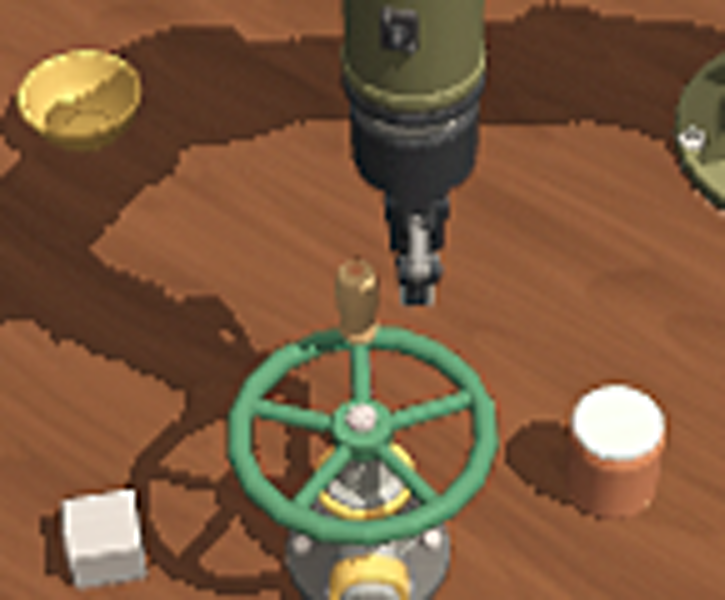

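View pics/top1.png

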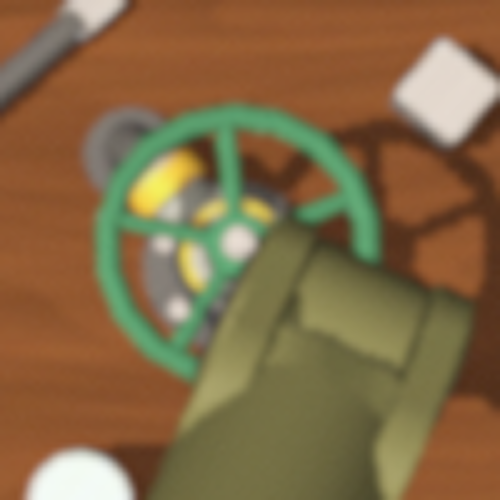

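The scene view shows the shut fingertips at (418,300) in the crop, beside and behind the handle at (357,300), with a gap and clear of the rim. I move up to contact.

Call:
send_rows --plan '[{"x": 0.03,"y": -0.005,"z": 0,"twist": 0,"grip": -1},{"x": 0.06,"y": -0.005,"z": 0,"twist": 0,"grip": -1},{"x": 0.085,"y": -0.005,"z": 0,"twist": 0,"grip": -1},{"x": 0.085,"y": -0.005,"z": 0,"twist": 0,"grip": -1}]'

```text
t: 4.32
eef_pos: [0.4815, -0.0739, 0.1904]
eef_rot: [0.0, 0.909, -0.417, 0.0]
contact_force: [-0.2, 0.5, -0.2]
gripper_width: 0.001
```

```bash
python3 need.py .4801 -.0707 .19 -49.3;python3 -c "
import numpy as np
for k in range(1,11):
    a=np.radians(4.5*k);print(k,((80*np.sin(a)-25*(np.cos(a)-1))/200).round(3),((80*(np.cos(a)-1)+25*np.sin(a))/200).round(3),-.1*k)"
```

```text
t 4.33 p [ 0.4815 -0.0739  0.1904] yaw -49.3 tilt [ 0.001 -0.    -1.   ] q [-0.4   0.43  0.72  1.94 -0.36  0.9  -1.93] F [-0.2  0.5 -0.2] g 0.0
radius 0.0838 ang -154.3
shift shares [-0.017 -0.005  0.002] twist share 0.0
1 0.032 0.009 -0.1
2 0.064 0.015 -0.2
3 0.097 0.018 -0.30000000000000004
4 0.13 0.019 -0.4
5 0.163 0.017 -0.5
6 0.195 0.013 -0.6000000000000001
7 0.227 0.006 -0.7000000000000001
8 0.259 -0.003 -0.8
9 0.29 -0.015 -0.9
10 0.319 -0.029 -1.0
```

Call:
send_rows --plan '[{"x": 0.032,"y": 0.007,"z": 0,"twist": -0.1,"grip": -1},{"x": 0.064,"y": 0.012,"z": 0,"twist": -0.2,"grip": -1},{"x": 0.096,"y": 0.013,"z": 0,"twist": -0.3,"grip": -1},{"x": 0.129,"y": 0.013,"z": 0,"twist": -0.4,"grip": -1},{"x": 0.161,"y": 0.01,"z": 0,"twist": -0.5,"grip": -1},{"x": 0.193,"y": 0.004,"z": 0,"twist": -0.6,"grip": -1},{"x": 0.224,"y": -0.004,"z": 0,"twist": -0.7,"grip": -1},{"x": 0.255,"y": -0.015,"z": 0,"twist": -0.8,"grip": -1},{"x": 0.285,"y": -0.028,"z": 0,"twist": -0.9,"grip": -1},{"x": 0.314,"y": -0.043,"z": 0,"twist": -1,"grip": -1}]'

```text
t: 5.58
eef_pos: [0.5279, -0.1157, 0.1901]
eef_rot: [0.0, 0.999, -0.036, -0.001]
contact_force: [-3.5, 0.5, 0.6]
gripper_width: -0.0
```

```bash
python3 need.py; python3 - <<'E'
from station import manip
from h import *
for n,x0,x1,y0,y1 in(("scene",220,365,100,220),):
    p,d=manip.camera(n);cv2.imwrite(f"pics/{n}2.png",cv2.resize(p[y0:y1,x0:x1,::-1],None,fx=5,fy=5,interpolation=cv2.INTER_CUBIC))
E
```

```text
t 5.58 p [ 0.5279 -0.1157  0.1901] yaw -4.2 tilt [-0.002 -0.    -1.   ] q [-0.15  0.46  0.47  1.81 -0.25  0.94 -1.21] F [-3.5  0.5  0.6] g -0.0
radius 0.0835 ang -110.4
```

View pics/scene2.png

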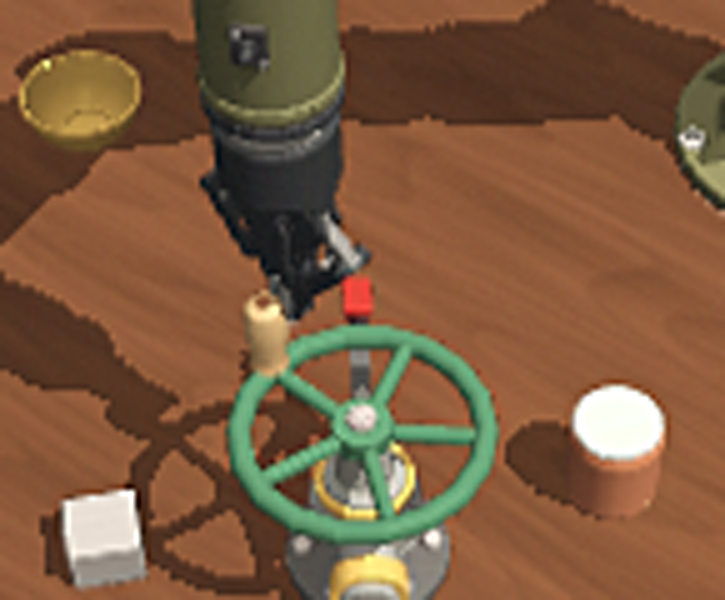

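The handle is turning: it now stands at (265,335) in the crop, pushed by the fingertips, and the red mark at (358,297) is uncovered. The push force is about 3.5 N. I continue.

Call:
send_rows --plan '[{"x": 0.032,"y": 0.007,"z": 0,"twist": -0.1,"grip": -1},{"x": 0.064,"y": 0.012,"z": 0,"twist": -0.2,"grip": -1},{"x": 0.096,"y": 0.013,"z": 0,"twist": -0.3,"grip": -1},{"x": 0.129,"y": 0.013,"z": 0,"twist": -0.4,"grip": -1},{"x": 0.161,"y": 0.01,"z": 0,"twist": -0.5,"grip": -1},{"x": 0.193,"y": 0.004,"z": 0,"twist": -0.6,"grip": -1},{"x": 0.224,"y": -0.004,"z": 0,"twist": -0.7,"grip": -1},{"x": 0.255,"y": -0.015,"z": 0,"twist": -0.8,"grip": -1},{"x": 0.285,"y": -0.028,"z": 0,"twist": -0.9,"grip": -1},{"x": 0.314,"y": -0.043,"z": 0,"twist": -1,"grip": -1}]'

```text
t: 6.88
eef_pos: [0.5916, -0.1131, 0.1902]
eef_rot: [0.001, 0.938, 0.348, -0.001]
contact_force: [-1.4, -3.0, -0.1]
gripper_width: 0.002
```

```bash
python3 need.py
```

```text
t 6.88 p [ 0.5916 -0.1131  0.1902] yaw 40.7 tilt [-0.001 -0.002 -1.   ] q [-0.01  0.52  0.25  1.64 -0.14  0.99 -0.58] F [-1.4 -3.  -0.1] g 0.0
radius 0.0831 ang -65.4
```

Call:
send_rows --plan '[{"x": 0.032,"y": 0.007,"z": 0,"twist": -0.1,"grip": -1},{"x": 0.064,"y": 0.012,"z": 0,"twist": -0.2,"grip": -1},{"x": 0.096,"y": 0.013,"z": 0,"twist": -0.3,"grip": -1},{"x": 0.129,"y": 0.013,"z": 0,"twist": -0.4,"grip": -1},{"x": 0.161,"y": 0.01,"z": 0,"twist": -0.5,"grip": -1},{"x": 0.193,"y": 0.004,"z": 0,"twist": -0.6,"grip": -1},{"x": 0.224,"y": -0.004,"z": 0,"twist": -0.7,"grip": -1},{"x": 0.255,"y": -0.015,"z": 0,"twist": -0.8,"grip": -1},{"x": 0.285,"y": -0.028,"z": 0,"twist": -0.9,"grip": -1},{"x": 0.314,"y": -0.043,"z": 0,"twist": -1,"grip": -1}]'

```text
t: 8.12
eef_pos: [0.6345, -0.0655, 0.1903]
eef_rot: [0.001, 0.733, 0.68, -0.0]
contact_force: [1.9, -3.4, 0.2]
gripper_width: -0.002
```

```bash
python3 need.py; python3 - <<'E'
from station import manip
from h import *
for n,x0,x1,y0,y1 in(("scene",220,365,100,220),("top",300,400,160,260)):
    p,d=manip.camera(n);cv2.imwrite(f"pics/{n}3.png",cv2.resize(p[y0:y1,x0:x1,::-1],None,fx=5,fy=5,interpolation=cv2.INTER_CUBIC))
E
```

```text
t 8.12 p [ 0.6345 -0.0655  0.1903] yaw 85.7 tilt [ 0.001 -0.002 -1.   ] q [ 0.05  0.56  0.03  1.54 -0.01  1.03  0.  ] F [ 1.9 -3.4  0.2] g -0.0
radius 0.0824 ang -19.9
```

View pics/scene3.png

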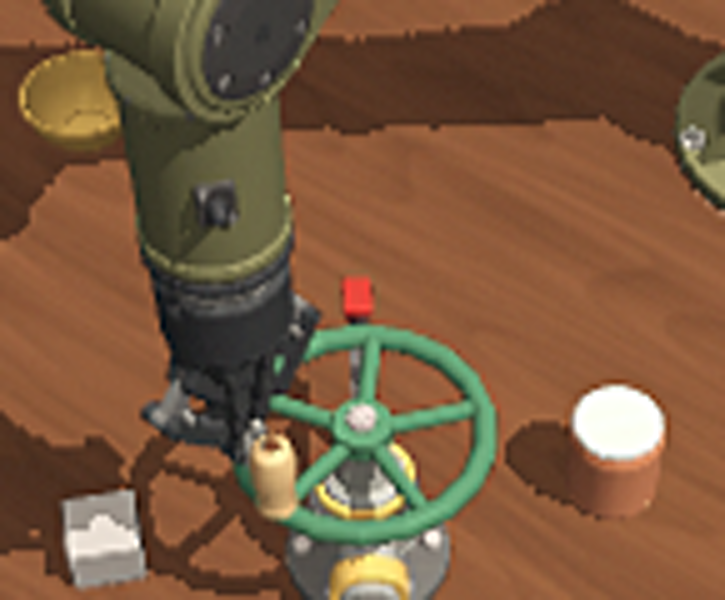

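View pics/top3.png

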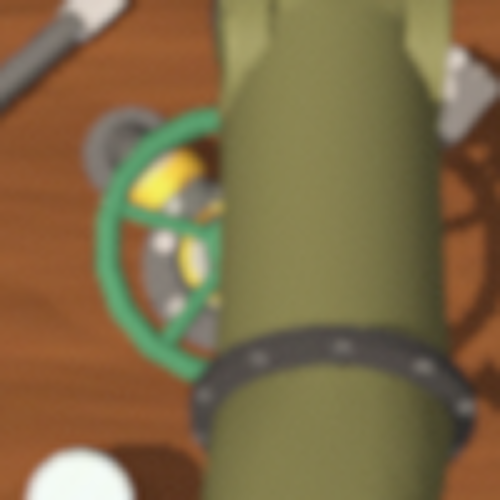

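Good: the handle is at (275,475) in the crop with the fingers on its trailing side. The block, tin and bowl have not been touched. I continue.

Call:
send_rows --plan '[{"x": 0.032,"y": 0.007,"z": 0,"twist": -0.1,"grip": -1},{"x": 0.064,"y": 0.012,"z": 0,"twist": -0.2,"grip": -1},{"x": 0.096,"y": 0.013,"z": 0,"twist": -0.3,"grip": -1},{"x": 0.129,"y": 0.013,"z": 0,"twist": -0.4,"grip": -1},{"x": 0.161,"y": 0.01,"z": 0,"twist": -0.5,"grip": -1},{"x": 0.193,"y": 0.004,"z": 0,"twist": -0.6,"grip": -1},{"x": 0.224,"y": -0.004,"z": 0,"twist": -0.7,"grip": -1},{"x": 0.255,"y": -0.015,"z": 0,"twist": -0.8,"grip": -1},{"x": 0.285,"y": -0.028,"z": 0,"twist": -0.9,"grip": -1},{"x": 0.314,"y": -0.043,"z": 0,"twist": -1,"grip": -1}]'

```text
t: 9.48
eef_pos: [0.6306, -0.0012, 0.1903]
eef_rot: [0.001, 0.417, 0.909, 0.0]
contact_force: [2.2, -1.5, -1.3]
gripper_width: 0.003
```

```bash
python3 need.py;  python3 - <<'E'
from station import manip
from h import *
c=manip.calibration("scene");C=np.array([.557,-.0375])
p=onplane(c,[220+273/5,100+440/5],.211)[0,:2]-C;print("prev handle top",np.hypot(*p),np.degrees(np.arctan2(p[1],p[0])))
for n,x0,x1,y0,y1 in(("scene",220,365,100,220),):
    p,d=manip.camera(n);cv2.imwrite(f"pics/{n}4.png",cv2.resize(p[y0:y1,x0:x1,::-1],None,fx=5,fy=5,interpolation=cv2.INTER_CUBIC))
E
```

```text
t 9.47 p [ 0.6306 -0.0012  0.1903] yaw 130.7 tilt [ 0.002 -0.001 -1.   ] q [ 0.08  0.56 -0.19  1.56  0.12  1.03  0.57] F [ 2.2 -1.5 -1.3] g 0.0
radius 0.082 ang 26.2
prev handle top 0.0770524183725394 -2.8617393318541318
```

View pics/scene4.png

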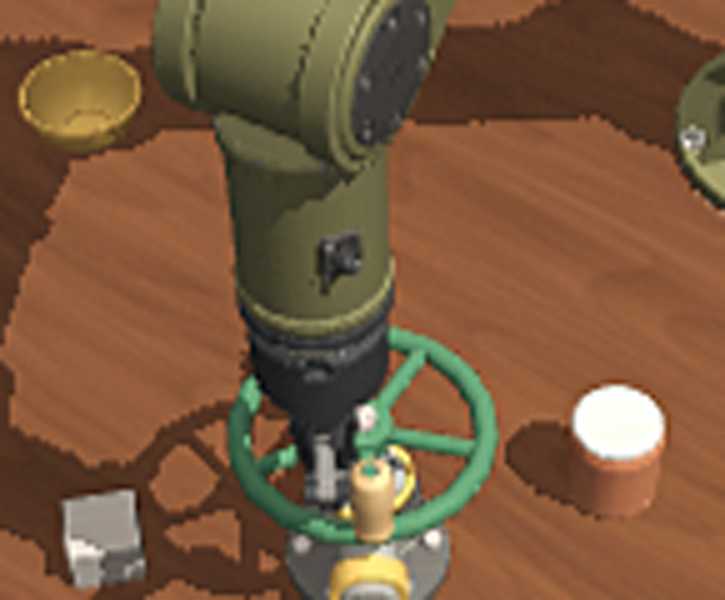

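The handle is at (375,500) in the crop, near the far side, with the fingers behind it. I continue.

Call:
send_rows --plan '[{"x": 0.032,"y": 0.007,"z": 0,"twist": -0.1,"grip": -1},{"x": 0.064,"y": 0.012,"z": 0,"twist": -0.2,"grip": -1},{"x": 0.096,"y": 0.013,"z": 0,"twist": -0.3,"grip": -1},{"x": 0.129,"y": 0.013,"z": 0,"twist": -0.4,"grip": -1},{"x": 0.161,"y": 0.01,"z": 0,"twist": -0.5,"grip": -1},{"x": 0.193,"y": 0.004,"z": 0,"twist": -0.6,"grip": -1},{"x": 0.224,"y": -0.004,"z": 0,"twist": -0.7,"grip": -1},{"x": 0.255,"y": -0.015,"z": 0,"twist": -0.8,"grip": -1},{"x": 0.285,"y": -0.028,"z": 0,"twist": -0.9,"grip": -1},{"x": 0.314,"y": -0.043,"z": 0,"twist": -1,"grip": -1}]'

```text
t: 10.78
eef_pos: [0.5828, 0.0407, 0.1903]
eef_rot: [0.001, 0.038, 0.999, -0.0]
contact_force: [3.3, -1.3, -1.3]
gripper_width: 0.003
```

```bash
python3 need.py
```

```text
t 10.78 p [0.5828 0.0407 0.1903] yaw 175.6 tilt [ 0.001 -0.    -1.   ] q [ 0.15  0.51 -0.41  1.69  0.23  1.    1.15] F [ 3.3 -1.3 -1.3] g 0.0
radius 0.0824 ang 71.7
```

Call:
send_rows --plan '[{"x": 0.032,"y": 0.007,"z": 0,"twist": -0.1,"grip": -1},{"x": 0.064,"y": 0.012,"z": 0,"twist": -0.2,"grip": -1},{"x": 0.096,"y": 0.013,"z": 0,"twist": -0.3,"grip": -1},{"x": 0.129,"y": 0.013,"z": 0,"twist": -0.4,"grip": -1},{"x": 0.161,"y": 0.01,"z": 0,"twist": -0.5,"grip": -1},{"x": 0.193,"y": 0.004,"z": 0,"twist": -0.6,"grip": -1},{"x": 0.224,"y": -0.004,"z": 0,"twist": -0.7,"grip": -1},{"x": 0.255,"y": -0.015,"z": 0,"twist": -0.8,"grip": -1},{"x": 0.285,"y": -0.028,"z": 0,"twist": -0.9,"grip": -1},{"x": 0.314,"y": -0.043,"z": 0,"twist": -1,"grip": -1}]'

```text
t: 12.02
eef_pos: [0.5198, 0.0374, 0.1905]
eef_rot: [0.001, -0.347, 0.938, -0.0]
contact_force: [2.8, 0.6, -0.6]
gripper_width: 0.003
```

```bash
python3 need.py;  python3 - <<'E'
from station import manip
from h import *
for n,x0,x1,y0,y1 in(("scene",220,365,100,220),("top",300,400,160,260)):
    p,d=manip.camera(n);cv2.imwrite(f"pics/{n}5.png",cv2.resize(p[y0:y1,x0:x1,::-1],None,fx=5,fy=5,interpolation=cv2.INTER_CUBIC))
E
```

```text
t 12.03 p [0.5198 0.0374 0.1905] yaw -139.3 tilt [ 0.002  0.001 -1.   ] q [ 0.32  0.45 -0.65  1.85  0.33  0.95  1.81] F [ 2.8  0.6 -0.6] g 0.0
radius 0.0836 ang 116.4
```

View pics/scene5.png

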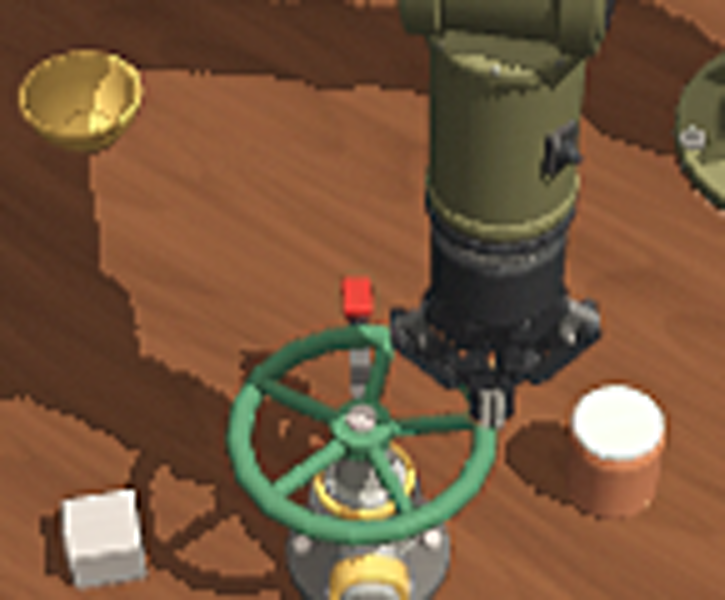

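View pics/top5.png

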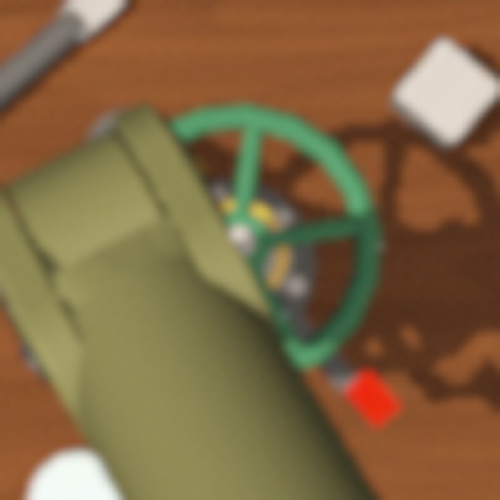

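The spokes have shifted and the handle is hidden behind the fingers at (490,400) in the crop. The arm covers the tin in the top view, but in the scene view the tin is still where it was. One more 45° push, then I back off, re-orient and measure.

Call:
send_rows --plan '[{"x": 0.032,"y": 0.007,"z": 0,"twist": -0.1,"grip": -1},{"x": 0.064,"y": 0.012,"z": 0,"twist": -0.2,"grip": -1},{"x": 0.096,"y": 0.013,"z": 0,"twist": -0.3,"grip": -1},{"x": 0.129,"y": 0.013,"z": 0,"twist": -0.4,"grip": -1},{"x": 0.161,"y": 0.01,"z": 0,"twist": -0.5,"grip": -1},{"x": 0.193,"y": 0.004,"z": 0,"twist": -0.6,"grip": -1},{"x": 0.224,"y": -0.004,"z": 0,"twist": -0.7,"grip": -1},{"x": 0.255,"y": -0.015,"z": 0,"twist": -0.8,"grip": -1},{"x": 0.285,"y": -0.028,"z": 0,"twist": -0.9,"grip": -1},{"x": 0.314,"y": -0.043,"z": 0,"twist": -1,"grip": -1}]'

```text
t: 13.38
eef_pos: [0.4777, -0.0094, 0.1905]
eef_rot: [0.001, -0.68, 0.733, 0.0]
contact_force: [2.3, 2.4, -0.4]
gripper_width: -0.002
```

```bash
python3 need.py
```

```text
t 13.38 p [ 0.4777 -0.0094  0.1905] yaw -94.3 tilt [ 0.001  0.001 -1.   ] q [ 0.59  0.44 -0.88  1.95  0.41  0.95  2.57] F [ 2.3  2.4 -0.4] g -0.0
radius 0.0842 ang 160.5
```

Call:
send_rows --plan '[{"x": -0.1,"y": 0,"z": 0,"twist": 0,"grip": -1},{"x": -0.25,"y": 0,"z": -0.1,"twist": 0,"grip": -1},{"x": -0.45,"y": 0,"z": -0.3,"twist": 0.2,"grip": -1},{"x": -0.65,"y": 0,"z": -0.45,"twist": 0.4,"grip": -1},{"x": -0.8,"y": 0,"z": -0.45,"twist": 0.6,"grip": -1},{"x": -0.9,"y": 0,"z": -0.45,"twist": 0.8,"grip": -1},{"x": -0.9,"y": 0,"z": -0.45,"twist": 1,"grip": -1}]'

```text
t: 14.25
eef_pos: [0.49, 0.1716, 0.2803]
eef_rot: [-0.0, -0.345, 0.939, 0.001]
contact_force: [0.3, -0.5, 0.6]
gripper_width: 0.002
```

Call:
send_rows --plan '[{"x": 0,"y": 0,"z": 0,"twist": 0.2,"grip": -1},{"x": 0,"y": 0,"z": 0,"twist": 0.4,"grip": -1},{"x": 0,"y": 0,"z": 0,"twist": 0.6,"grip": -1},{"x": 0,"y": 0,"z": 0,"twist": 0.8,"grip": -1},{"x": 0,"y": 0,"z": 0,"twist": 1,"grip": -1}]'

```text
t: 14.88
eef_pos: [0.4903, 0.1695, 0.2801]
eef_rot: [-0.0, 0.042, 0.999, -0.0]
contact_force: [0.0, -0.1, -0.8]
gripper_width: -0.001
```

Call:
send_rows --plan '[{"x": 0,"y": 0,"z": 0,"twist": 0.2,"grip": -1},{"x": 0,"y": 0,"z": 0,"twist": 0.4,"grip": -1},{"x": 0,"y": 0,"z": 0,"twist": 0.6,"grip": -1},{"x": 0,"y": 0,"z": 0,"twist": 0.8,"grip": -1},{"x": 0,"y": 0,"z": 0,"twist": 1,"grip": -1}]'

```text
t: 15.5
eef_pos: [0.4903, 0.1695, 0.2802]
eef_rot: [-0.0, 0.421, 0.907, -0.0]
contact_force: [1.4, -0.2, -0.1]
gripper_width: 0.001
```

Call:
send_rows --plan '[{"x": 0,"y": 0,"z": 0,"twist": 0.2,"grip": -1},{"x": 0,"y": 0,"z": 0,"twist": 0.4,"grip": -1},{"x": 0,"y": 0,"z": 0,"twist": 0.6,"grip": -1},{"x": 0,"y": 0,"z": 0,"twist": 0.8,"grip": -1},{"x": 0,"y": 0,"z": 0,"twist": 1,"grip": -1}]'

```text
t: 16.12
eef_pos: [0.4903, 0.1695, 0.2802]
eef_rot: [-0.0, 0.736, 0.677, -0.0]
contact_force: [0.8, -0.3, 0.1]
gripper_width: 0.001
```

```bash
python3 need.py;  python3 - <<'E'
from station import manip
from h import *
for n,x0,x1,y0,y1 in(("scene",220,365,100,220),("top",300,400,160,260)):
    p,d=manip.camera(n);cv2.imwrite(f"pics/{n}6.png",cv2.resize(p[y0:y1,x0:x1,::-1],None,fx=5,fy=5,interpolation=cv2.INTER_CUBIC))
E
```

```text
t 16.12 p [0.4903 0.1695 0.2802] yaw 85.2 tilt [-0.001  0.    -1.   ] q [-0.24  0.31 -0.19  1.71  0.06  1.13 -0.53] F [ 0.8 -0.3  0.1] g 0.0
radius 0.2175 ang 107.9
```

View pics/scene6.png

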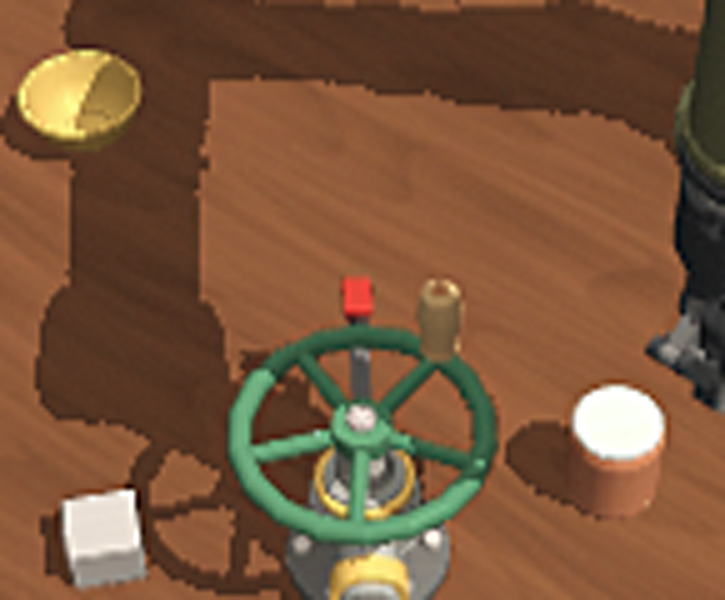

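View pics/top6.png

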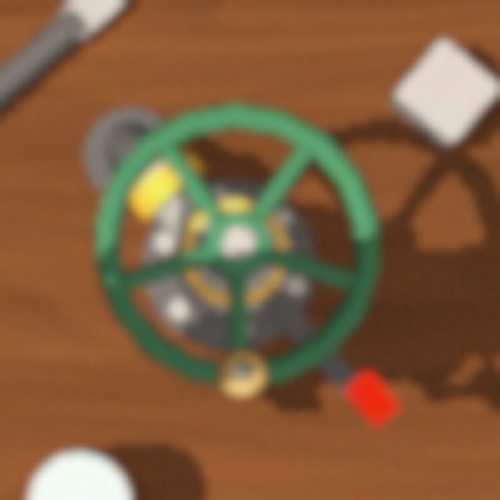

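Clear view in both pictures: the handle top is at (241,374) in the top crop and (440,288) in the scene crop, still short of the mark. The block, tin and bowl are where they were.

```bash
python3 - <<'E'
from station import manip
from h import *
ct=manip.calibration("top");cs=manip.calibration("scene")
for C in([.557,-.0375],[.5565,-.0381]):
  for l,c,uv in(("t0",ct,(300+334/5,160+333/5)),("t6",ct,(300+241/5,160+374/5)),("s0",cs,(240+257/5,140+64/5)),("s6",cs,(220+440/5,100+288/5))):
    p=onplane(c,uv,.211)[0,:2];v=p-C;print(l,p.round(4),np.hypot(*v).round(4),(np.degrees(np.arctan2(v[1],v[0]))%360).round(1))
E
python3 need.py .4775 0.03 .19 87
```

```text
t0 [ 0.497  -0.0898] 0.0796 221.1
t6 [ 0.4744 -0.0356] 0.0826 178.7
s0 [ 0.4932 -0.0895] 0.0823 219.2
s6 [ 0.4773 -0.0349] 0.0797 178.1
t0 [ 0.497  -0.0898] 0.0788 221.0
t6 [ 0.4744 -0.0356] 0.0821 178.2
s0 [ 0.4932 -0.0895] 0.0815 219.1
s6 [ 0.4773 -0.0349] 0.0792 177.7
t 16.23 p [0.4903 0.1696 0.2802] yaw 85.5 tilt [-0.001 -0.    -1.   ] q [-0.24  0.31 -0.19  1.71  0.06  1.13 -0.53] F [-0.6  0.  -0.8] g 0.0
radius 0.2176 ang 107.8
shift shares [-0.701 -0.008  0.451] twist share -0.034
```

```bash
python3 need.py .4785 0.02 .19 88.2
```

```text
t 16.23 p [0.4903 0.1696 0.2802] yaw 85.5 tilt [-0.001 -0.    -1.   ] q [-0.24  0.31 -0.19  1.71  0.06  1.13 -0.53] F [-0.6  0.  -0.8] g 0.0
radius 0.2176 ang 107.8
shift shares [-0.75   0.001  0.451] twist share -0.061
```

Call:
send_rows --plan '[{"x": -0.2,"y": 0,"z": 0,"twist": -0.06,"grip": -1},{"x": -0.45,"y": 0,"z": 0,"twist": -0.06,"grip": -1},{"x": -0.65,"y": 0,"z": 0.1,"twist": -0.06,"grip": -1},{"x": -0.75,"y": 0,"z": 0.25,"twist": -0.06,"grip": -1},{"x": -0.75,"y": 0,"z": 0.4,"twist": -0.06,"grip": -1},{"x": -0.75,"y": 0,"z": 0.45,"twist": -0.06,"grip": -1},{"x": -0.75,"y": 0,"z": 0.45,"twist": -0.06,"grip": -1}]'

```text
t: 17.1
eef_pos: [0.4794, 0.0202, 0.1902]
eef_rot: [-0.0, 0.716, 0.698, -0.0]
contact_force: [-0.3, 0.1, -0.3]
gripper_width: -0.001
```

```bash
python3 need.py .4778 -.009 .19 88.2
```

```text
t 17.1 p [0.4794 0.0202 0.1902] yaw 88.5 tilt [-0.001  0.    -1.   ] q [ 0.01  0.34 -0.13  1.95  0.06  0.86 -0.18] F [-0.3  0.1 -0.3] g -0.0
radius 0.0967 ang 143.4
shift shares [-0.146 -0.004  0.001] twist share 0.007
```

Call:
send_rows --plan '[{"x": -0.05,"y": 0,"z": 0,"twist": 0,"grip": -1},{"x": -0.1,"y": -0.004,"z": 0,"twist": 0,"grip": -1},{"x": -0.135,"y": -0.004,"z": 0,"twist": 0,"grip": -1},{"x": -0.15,"y": -0.004,"z": 0,"twist": 0,"grip": -1},{"x": -0.15,"y": -0.004,"z": 0,"twist": 0,"grip": -1}]'

```text
t: 17.73
eef_pos: [0.4778, -0.0103, 0.1904]
eef_rot: [0.0, 0.717, 0.697, 0.0]
contact_force: [0.5, 0.2, -0.8]
gripper_width: 0.004
```

```bash
python3 need.py
```

```text
t 17.73 p [ 0.4778 -0.0103  0.1904] yaw 88.4 tilt [ 0.  0. -1.] q [ 0.06  0.34 -0.13  1.95  0.06  0.86 -0.12] F [ 0.5  0.2 -0.8] g 0.0
radius 0.0837 ang 161.0
```

Call:
send_rows --plan '[{"x": -0.032,"y": -0.009,"z": 0,"twist": -0.1,"grip": -1},{"x": -0.064,"y": -0.015,"z": 0,"twist": -0.2,"grip": -1},{"x": -0.097,"y": -0.018,"z": 0,"twist": -0.3,"grip": -1},{"x": -0.13,"y": -0.019,"z": 0,"twist": -0.4,"grip": -1},{"x": -0.163,"y": -0.017,"z": 0,"twist": -0.5,"grip": -1},{"x": -0.195,"y": -0.013,"z": 0,"twist": -0.6,"grip": -1},{"x": -0.227,"y": -0.006,"z": 0,"twist": -0.7,"grip": -1},{"x": -0.227,"y": -0.006,"z": 0,"twist": -0.7,"grip": -1}]'

```text
t: 18.73
eef_pos: [0.4755, -0.0555, 0.1903]
eef_rot: [-0.0, 0.501, 0.866, 0.0]
contact_force: [-0.0, -0.0, -0.1]
gripper_width: -0.003
```

```bash
python3 need.py;  python3 - <<'E'
from station import manip
from h import *
for n,x0,x1,y0,y1 in(("scene",220,365,100,220),("top",300,400,160,260)):
    p,d=manip.camera(n);cv2.imwrite(f"pics/{n}7.png",cv2.resize(p[y0:y1,x0:x1,::-1],None,fx=5,fy=5,interpolation=cv2.INTER_CUBIC))
E
```

```text
t 18.73 p [ 0.4755 -0.0555  0.1903] yaw 119.9 tilt [ 0.  0. -1.] q [ 0.25  0.34 -0.25  1.95  0.11  0.86  0.46] F [-0.  -0.  -0.1] g -0.0
radius 0.0835 ang -167.5
```

View pics/scene7.png

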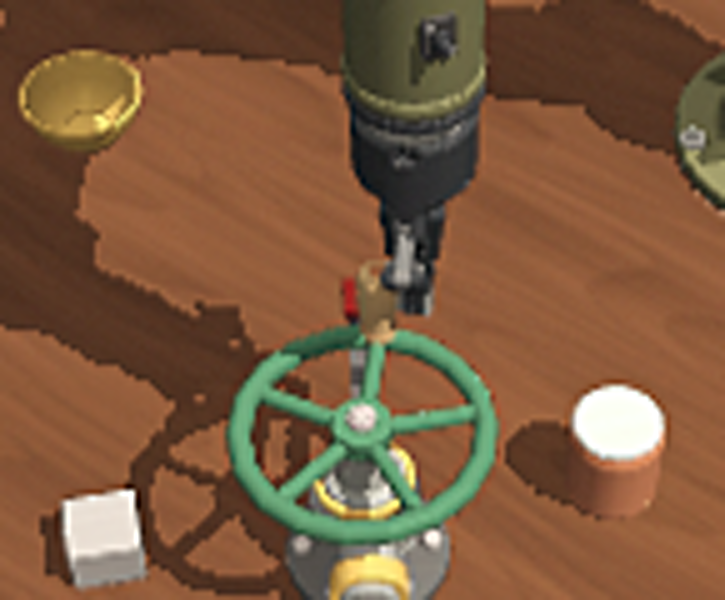

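View pics/top7.png

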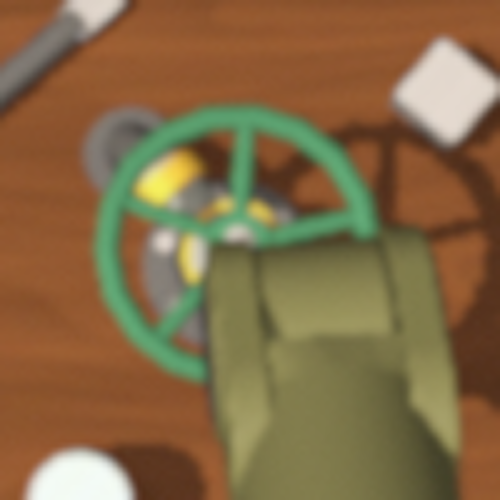

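The handle at (377,300) is just short of covering the mark at (350,297) in the scene crop. I measure the wheel phase from its five spokes and compare it with the first picture.

```bash
cat > phase.py <<'E'
import sys
from station import manip
from h import *
def phase(c,im,C,r0=.026,r1=.064):
    hsv=cv2.cvtColor(im,cv2.COLOR_BGR2HSV);m=cv2.inRange(hsv,(55,70,30),(95,255,255))
    # sample polar map at z=.145
    th=np.radians(np.arange(0,360,.5));r=np.arange(r0,r1,.001)
    T,Rr=np.meshgrid(th,r);P=np.c_[(C[0]+Rr*np.cos(T)).ravel(),(C[1]+Rr*np.sin(T)).ravel(),np.full(T.size,.145)]
    uv=proj(c,P).astype(np.float32);v=cv2.remap(m,uv[:,0].reshape(T.shape),uv[:,1].reshape(T.shape),cv2.INTER_LINEAR).astype(float)
    s=v.sum(0);return np.degrees(np.angle((s*np.exp(5j*th)).sum()))/5, s
if __name__=="__main__":
    tag=sys.argv[1];C=[.557,-.0375]
    for n in("scene","top"):
        c=manip.calibration(n);p,d=manip.camera(n);im=p[:,:,::-1].copy();cv2.imwrite(f"pics/{n}_{tag}.png",im)
        a0,s0=phase(c,cv2.imread(f"pics/{n}0.png"),C);a,s=phase(c,im,C)
        print(n,"phase0",round(a0,1),"now",round(a,1),"diff mod 72",round((a-a0+36)%72-36,2))
        th=np.arange(0,360,.5)
        for l,ss in(("0",s0),("now",s)):
            pk=[];
            for k in range(5):
                ctr=(a0 if l=="0" else a)+72*k;w=np.abs((th-ctr+180)%360-180)<20;e=((th-ctr+180)%360-180)[w]
                pk.append((round((ctr+(e*ss[w]).sum()/max(ss[w].sum(),1))%360,1),int(ss[w].max())))
            print(l,pk)
E
python3 phase.py a; python3 need.py
```

```text
scene phase0 4.3 now -5.3 diff mod 72 -9.63
0 [(np.float64(3.1), 9945), (np.float64(74.8), 9940), (np.float64(149.9), 9945), (np.float64(221.2), 9820), (np.float64(292.3), 9945)]
now [(np.float64(353.2), 9945), (np.float64(65.3), 9945), (np.float64(139.6), 9945), (np.float64(212.2), 9945), (np.float64(283.1), 9945)]
top phase0 3.8 now -5.5 diff mod 72 -9.22
0 [(np.float64(4.7), 9945), (np.float64(75.7), 9797), (np.float64(147.8), 9801), (np.float64(219.1), 9787), (np.float64(291.4), 9945)]
now [(np.float64(355.7), 9945), (np.float64(66.5), 9490), (np.float64(137.9), 7052), (np.float64(210.5), 0), (np.float64(281.7), 9945)]
t 18.93 p [ 0.4754 -0.0552  0.1903] yaw 119.9 tilt [-0. -0. -1.] q [ 0.25  0.34 -0.25  1.95  0.11  0.86  0.46] F [ 0.1 -0.8 -0.9] g 0.0
radius 0.0835 ang -167.7
```

The wheel has about 9.5° left to go, and both cameras agree. I push that slowly and measure again.

Call:
send_rows --plan '[{"x": -0.016,"y": -0.005,"z": 0,"twist": -0.05,"grip": -1},{"x": -0.032,"y": -0.009,"z": 0,"twist": -0.1,"grip": -1},{"x": -0.048,"y": -0.012,"z": 0,"twist": -0.15,"grip": -1},{"x": -0.06,"y": -0.014,"z": 0,"twist": -0.18,"grip": -1},{"x": -0.06,"y": -0.014,"z": 0,"twist": -0.18,"grip": -1},{"x": -0.06,"y": -0.014,"z": 0,"twist": -0.18,"grip": -1}]'

```text
t: 19.68
eef_pos: [0.479, -0.067, 0.1903]
eef_rot: [0.0, 0.438, 0.899, 0.0]
contact_force: [-0.2, 1.2, -0.3]
gripper_width: -0.001
```

```bash
python3 phase.py b; python3 need.py
```

```text
scene phase0 4.3 now 2.8 diff mod 72 -1.51
0 [(np.float64(3.1), 9945), (np.float64(74.8), 9940), (np.float64(149.9), 9945), (np.float64(221.2), 9820), (np.float64(292.3), 9945)]
now [(np.float64(1.8), 9945), (np.float64(72.6), 9945), (np.float64(148.1), 9945), (np.float64(220.2), 9885), (np.float64(291.2), 9945)]
top phase0 3.8 now 2.6 diff mod 72 -1.18
0 [(np.float64(4.7), 9945), (np.float64(75.7), 9797), (np.float64(147.8), 9801), (np.float64(219.1), 9787), (np.float64(291.4), 9945)]
now [(np.float64(3.2), 9945), (np.float64(74.1), 9179), (np.float64(147.4), 9826), (np.float64(218.6), 0), (np.float64(289.6), 9945)]
t 19.77 p [ 0.479  -0.0671  0.1903] yaw 128.0 tilt [ 0.  0. -1.] q [ 0.3   0.35 -0.28  1.94  0.12  0.87  0.61] F [0.1 1.6 0.2] g -0.0
radius 0.0834 ang -159.2
```

Call:
send_rows --plan '[{"x": -0.004,"y": -0.001,"z": 0,"twist": -0.01,"grip": -1},{"x": -0.008,"y": -0.002,"z": 0,"twist": -0.025,"grip": -1},{"x": -0.008,"y": -0.002,"z": 0,"twist": -0.025,"grip": -1},{"x": -0.008,"y": -0.002,"z": 0,"twist": -0.025,"grip": -1}]'

```text
t: 20.27
eef_pos: [0.4796, -0.0689, 0.1903]
eef_rot: [0.0, 0.429, 0.903, -0.0]
contact_force: [-0.2, 2.3, 0.4]
gripper_width: 0.001
```

```bash
python3 phase.py c; python3 need.py
```

```text
scene phase0 4.3 now 3.8 diff mod 72 -0.53
0 [(np.float64(3.1), 9945), (np.float64(74.8), 9940), (np.float64(149.9), 9945), (np.float64(221.2), 9820), (np.float64(292.3), 9945)]
now [(np.float64(3.0), 9945), (np.float64(73.9), 9940), (np.float64(149.3), 9945), (np.float64(220.6), 9885), (np.float64(292.0), 9945)]
top phase0 3.8 now 3.7 diff mod 72 -0.1
0 [(np.float64(4.7), 9945), (np.float64(75.7), 9797), (np.float64(147.8), 9801), (np.float64(219.1), 9787), (np.float64(291.4), 9945)]
now [(np.float64(4.0), 9945), (np.float64(75.4), 9590), (np.float64(148.3), 9827), (np.float64(219.7), 0), (np.float64(291.0), 9880)]
t 20.38 p [ 0.4797 -0.0689  0.1903] yaw 129.2 tilt [ 0. -0. -1.] q [ 0.3   0.35 -0.29  1.94  0.13  0.87  0.63] F [-0.9  2.4  0.1] g -0.0
radius 0.0835 ang -157.9
```

The wheel is within about half a degree of a full turn. I back straight off and rise clear.

Call:
send_rows --plan '[{"x": 0.06,"y": 0,"z": 0,"twist": 0,"grip": -1},{"x": 0.16,"y": 0,"z": 0,"twist": 0,"grip": -1},{"x": 0.25,"y": 0,"z": -0.1,"twist": 0,"grip": -1},{"x": 0.3,"y": -0.1,"z": -0.3,"twist": 0,"grip": -1},{"x": 0.3,"y": -0.1,"z": -0.55,"twist": 0,"grip": -1},{"x": 0.3,"y": -0.1,"z": -0.6,"twist": 0,"grip": -1}]'

```text
t: 21.12
eef_pos: [0.4265, -0.0339, 0.3133]
eef_rot: [0.003, 0.429, 0.903, 0.001]
contact_force: [0.8, -0.1, 0.1]
gripper_width: -0.002
```

```bash
python3 need.py .42 .25 .31 129
```

```text
t 21.12 p [ 0.4265 -0.0339  0.3133] yaw 129.2 tilt [ 0.006 -0.001 -1.   ] q [ 0.29  0.14 -0.32  1.85  0.05  1.15  0.64] F [ 0.8 -0.1  0.1] g -0.0
radius 0.1305 ang 178.4
shift shares [1.121 0.872 0.015] twist share 0.004
```

Call:
send_rows --plan '[{"x": 0.2,"y": 0.15,"z": 0,"twist": 0,"grip": -1},{"x": 0.4,"y": 0.32,"z": 0,"twist": 0,"grip": -1},{"x": 0.6,"y": 0.5,"z": 0,"twist": 0,"grip": -1},{"x": 0.8,"y": 0.65,"z": 0,"twist": 0,"grip": -1},{"x": 1,"y": 0.8,"z": 0,"twist": 0,"grip": -1},{"x": 1,"y": 0.8,"z": 0,"twist": 0,"grip": -1},{"x": 1,"y": 0.8,"z": 0,"twist": 0,"grip": -1}]'

```text
t: 22.0
eef_pos: [0.4232, 0.2208, 0.3095]
eef_rot: [-0.0, 0.429, 0.903, -0.001]
contact_force: [-0.6, -1.4, 0.4]
gripper_width: -0.002
```

```bash
python3 phase.py d; python3 need.py
```

```text
scene phase0 4.3 now 3.8 diff mod 72 -0.57
0 [(np.float64(3.1), 9945), (np.float64(74.8), 9940), (np.float64(149.9), 9945), (np.float64(221.2), 9820), (np.float64(292.3), 9945)]
now [(np.float64(3.0), 9945), (np.float64(73.9), 9940), (np.float64(148.9), 9945), (np.float64(221.1), 9885), (np.float64(291.6), 9945)]
top phase0 3.8 now 3.5 diff mod 72 -0.28
0 [(np.float64(4.7), 9945), (np.float64(75.7), 9797), (np.float64(147.8), 9801), (np.float64(219.1), 9787), (np.float64(291.4), 9945)]
now [(np.float64(4.0), 9945), (np.float64(75.4), 9590), (np.float64(147.7), 9827), (np.float64(219.2), 9817), (np.float64(291.1), 9945)]
t 22.1 p [0.4239 0.2199 0.3099] yaw 129.1 tilt [-0.    -0.001 -1.   ] q [-0.14  0.24 -0.5   1.75  0.12  1.18  0.  ] F [-0.  -0.6 -0.1] g 0.0
radius 0.2898 ang 117.3
```

View pics/top_d.png

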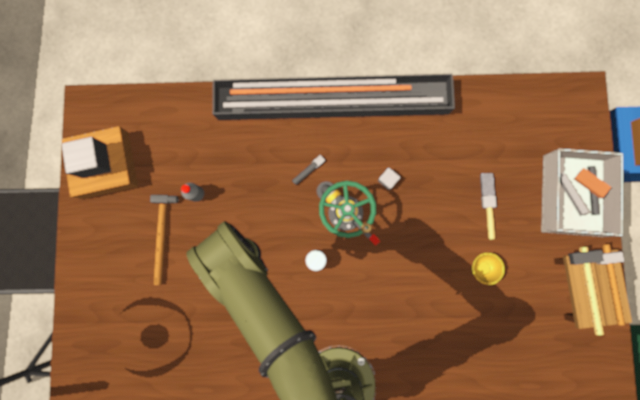

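View pics/scene_d.png

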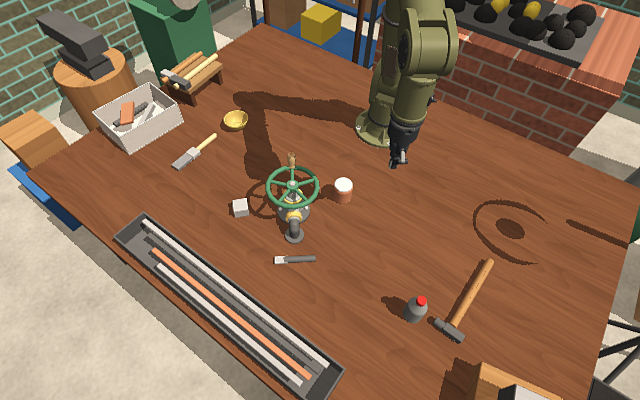

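The final pictures show the handle back at the red mark: (367,229) and (375,239) in the top view, the same pixels as at the start. All the loose objects are at their starting pixels, and the arm stands clear at upper right in the scene view. I hand the job in.

```bash
python3 -c "
from station import manip
print(manip.sign_off())"
```

```text
the job is handed in; nothing more can be done
None
```

The hand wheel has been pushed one full turn counter-clockwise, and the handle is back at the red mark. The job is handed in; the simulated clock stood at about 22 s.

- **Push:** I used the shut fingers against the handle's trailing side, with the tips about 26 mm above the rim. I backed off once near 318° to re-orient the wrist, then finished in small measured steps. The readings between moves showed a push of about 2–4 N.
- **Final angle:** comparing the spokes with the first pictures, the wheel stands 0.3° (top camera) to 0.6° (scene camera) short of the full turn. It has not run on past the mark. The two cameras differ by about 0.3°, which I put down to measurement noise.
- **Surroundings:** by eye, all loose tools and containers show at the same places as in the first pictures. The arm is raised well clear, with nothing touching it and the force reading near zero.
- **Failed calls:** two move calls were refused for a missing grip value and moved nothing; I resent them.

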